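# Shut off the tagged take-off in the bench air box

## Task

In the compressed-air valve box on the bench, push the sliding cover straight back to its stop so that the valves are uncovered, then push the lever that carries the round tag a quarter turn until it stands fully shut, square across its pipe. Slide the cover, do not lift it off the box. Leave the other two valves open, the cover back, and the things on the bench where they are.

Things in the scene. Friction and masses are not known exactly. Their poses are not given: they have to be found in the camera images.
- air_box: grey steel valve box fixed on the bench, 330 (its x) x 360 mm, rim and rear deck 82 mm high. Origin: centre of its underside; x points from the front (three brass hose couplings, robot side) to the rear, y to the left. Front part, x -161 to -10 mm: open bay 330 mm wide with three valves; behind it a flat deck. On top, 12 mm high side rails 350 mm apart with corner stops
- cover: loose aluminium cover plate, 163 (its x) x 346 x 3 mm, about 0.5 kg, lying on the box rim between the rails, over the bay. Origin: centre of its underside; axes as the box. It slides along the box x: origin at x = -77 mm in the box frame when closed (starts closed or up to 20 mm ajar), +78 mm at the rear stop. Sliding takes 2 to 5 N
- lip (a point): middle of the front face of the cover's folded-up lip, the face to push on. The lip is upright, 4 mm thick, 250 mm long, along the cover's front edge; its top edge is 105 mm above the bench, 20 mm above the plate. This point is 81.5 mm in front of the cover's origin, 13 mm above its underside
- lever_t (a joint): angle of the lever with the tag. 0 = fully open: it lies along its pipe, pointing to the box front; it turns clockwise from above, the tip going to the left; pi/2 = fully shut, at its stop: it points along the box +y. Starts 0 to 0.35. Needs about 0.3 N m and stays where it is left. Which of the three valves is tagged varies
- stem_t (a point): on the vertical stem axis of the tagged valve, 62.5 mm above the bench, 40 mm in front of the box origin. The stems stand 92 mm apart, at y = -105, -13, 79 mm in the box frame. The lever is a flat bar, 16 mm wide at its black grip, 58 to 67 mm above the bench. Its tag: a plain round steel disc, 28 mm wide, 2.5 mm thick, on top of its grip, 30 mm from the axis; the other levers are bare
- tip_t (a point): end of the tagged lever, 72 mm from the stem axis, at half the lever's height
- lever_a (a joint): angle of one untagged lever, like the tagged one in size and travel; starts within 0.08 rad of fully open (0)
- lever_b (a joint): angle of the other untagged lever, the same
- stem_a (a point): stem axis of the valve of lever_a, 62.5 mm above the bench
- stem_b (a point): stem axis of the valve of lever_b, 62.5 mm above the bench
- grinder: bystander: blue angle grinder lying on the bench to the left of the box, about 265 mm long (its x) by 65 mm, 87 mm high; origin on the bench under its middle
- side_handle: bystander: black side handle of the grinder standing upright, 54 mm across its flange, 129 mm high; origin at the centre of its underside
- tub: bystander: white open plastic tub, 100 by 120 by 55 mm; origin at the centre of its underside
- screwdriver: bystander: screwdriver 200 mm long lying on the bench, along its x

How it is judged:
By the outcome, as a careful person would: the job done as asked, in the order asked, and still so for the second after the job is handed in, with the robot touching nothing.
It also fails if it takes over 45 s, if anything falls off the work surface, if the arm or the gripper's body presses on something with over 40 N, if the wrist force passes 120 N, or if a joint passes its speed limit or range.

## Robot

A 7-joint arm with a two-finger parallel gripper is mounted at the origin on the work surface. World frame = base frame: x ahead of the robot, y to its left, z up, the work surface at z = 0. Lengths are in m, angles in rad, forces in N, time in s.
With the tool pointing down it reaches from about 0.4 to 0.875 m from the base axis. Payload 19.3 kg.
Tool frame: the origin (TCP) lies midway between the tips of the shut fingers; the grasp point (between the pads) lies 19 mm behind it; z points along the fingers, y is the line along which they close (so a half turn about z gives the same grasp; the last joint's range is limited). The gripper opens to 85 mm and grips with 20 to 120 N. Pads are 22 mm wide; open, the fingers measure 114 mm over their backs; the gripper's body (76 mm by 85 mm) begins 54 mm behind the grasp point. The pads swing forward as they close: fully open they stand 13 mm farther back than shut.
Start: joints at [-1.215, 0.521, -0.036, 1.599, 0.021, 1.021, -0.113], TCP at [0.258, 0.569, 0.231] pointing down, gripper open.
Joint ranges: [-2.91, 2.91], [-0.3, 2.13], [-1.5, 1.42], [0.17, 2.43], [-1.26, 4.41], [0.16, 1.93], [-2.52, 2.52]. Speed limits (rad/s): [1.89, 1.89, 2.39, 2.39, 3.01, 3.01, 3.01].

## Interface

Orientations are given as [roll, pitch, yaw] about the fixed x, y, z axes, in that order (R = Rz(yaw) Ry(pitch) Rx(roll)).
In Python, from workcell import bot gives the robot as it stands.
- The arm moves only by the shell command python3 nudge.py [FORCE], which reads ROWS from standard input. ROWS is one flat JSON list of numbers that holds 1 to 5 rows one after another, with no inner brackets; each row has 7 numbers: the finger opening in m, then dx, dy, dz in m, then a rotation vector rx, ry, rz in rad; each row is the pose to reach, as a shift and turn from the pose commanded when the command began, along the tool's axes at that moment; what a row does not reach only later rows make up. A row lasts 1/8 s, in which the tool goes at most 0.0625 m and 0.188 rad, less where a joint would pass 70% of its speed; a pose out of reach is approached as far as the arm can. The fingers move at their own pace and stop on an object; FORCE is the grip in N (left out, the last holds). Time passes only in rows, so rows that do not move let the fingers close. It prints the time, the measured TCP pose, the force, the opening and the grip force at its end. Input that does not fit is refused with a message, and nothing moves.
- bot.observe(): the state, without advancing time (a new reading comes with each control period).
- bot.grab_frame(name): name is "scene" or "side" or "wrist"; returns the picture (384x512x3 uint8, blue, green, red); there is no depth.
- bot.calibration(name): a dict with "vfov" (degrees; the focal length in pixels is half the picture's height over the tangent of half this angle, whatever the lens; pixels are square), "cx", "cy" (the principal point, pixels), "eye" and "attitude" of the camera in the world. Camera axes: x right, y down, z forward; pixel columns grow to the right and rows downward; lengths in m; the calibration is good to about 2 mm. A picture is of the moment at which its call begins: read the wrist's pose just before it. calibration takes no time and is no camera call; for the wrist camera it gives the pose at the moment of the call.
- bot.job_done(): hands the job in; it is judged then, once.
The state is a dict: "clock": time; "qpos": joint angles; "qd": joint speeds; "joint_efforts": joint torques, N m; "position": TCP position; "tool_rot": TCP orientation; "force": force on the tool from outside, world axes, zero at the start; "moment": the same for the moment, N m; "grip_width": finger opening in m; "finger_force": force on a finger pad.
Only numpy, scipy, OpenCV 4.12 (cv2) and the standard library are available. Lean on these libraries where they do the work, as an engineer would, in place of code of your own. Each camera call takes 0.05 s, during which the arm holds its last target. There are 200 camera calls.

## Working session

There is one attempt and no reset: what is moved stays moved. The work goes in short steps, Python scripts to look and compute and a shell command to move; the robot and the scene stay as the last step left them, time stands still between calls to the robot, and variables do not carry over. Pictures are saved under pics/ and viewed, at most 10 in all, crops included, and the job is handed in when it is done.

```bash
ls; mkdir -p pics
python3 - <<'E'
from workcell import bot
import cv2
for n in("scene","side"):
    c=bot.calibration(n); print(n,c)
    im=bot.grab_frame(n); cv2.imwrite(f"pics/{n}0.png",im)
a=cv2.imread("pics/scene0.png");b=cv2.imread("pics/side0.png")
cv2.imwrite("pics/s0.png",cv2.resize(a,(800,600)));cv2.imwrite("pics/d0.png",cv2.resize(b,(800,600)))
print(bot.calibration("wrist"));print(bot.observe())
E
```

```text
nudge.py
pics
workcell.py
scene {'vfov': 52.88304282970585, 'cx': 254.24294121976388, 'cy': 187.5245357698992, 'eye': array([ 1.38389326, -0.16110498,  0.76155916]), 'attitude': array([-2.25653237,  0.0072306 ,  1.35586319])}
side {'vfov': 45.06746928678874, 'cx': 259.34977235086086, 'cy': 188.9099544762815, 'eye': array([-0.06183661, -0.70874027,  0.67815225]), 'attitude': array([-2.11582184, -0.01329311, -0.66000662])}
{'vfov': 60.21203246287142, 'cx': 260.2668198808302, 'cy': 195.37231692743313, 'eye': array([0.19305099, 0.59855667, 0.37265231]), 'attitude': array([2.86151081e+00, 4.90781720e-04, 1.14472165e+00])}
{'clock': 0.1, 'qpos': array([-1.21519386,  0.52194053, -0.0363322 ,  1.59990223,  0.02119867,
        1.02110077, -0.1128113 ]), 'qd': array([ 9.21273998e-04, -2.00544291e-03,  3.37849056e-06, -1.29158471e-03,
       -1.19878569e-03, -1.01867507e-04,  1.11154859e-03]), 'joint_efforts': array([ 3.54222328e-03, -9.28496575e+01,  1.98412187e+00, -3.70526147e+01,
        1.81977544e-02,  5.41286281e-03, -9.45998181e-06]), 'position': array([0.25806897, 0.56892828, 0.23080934]), 'tool_rot': array([-3.14062868e+00,  6.26959230e-05,  2.71577049e+00]), 'force': array([ 0.09764699, -0.36020387,  0.18303941]), 'moment': array([ 0.03442267, -0.0089397 ,  0.01253581]), 'finger_force': 0.0, 'grip_width': 0.08534726213923463}
```

View pics/s0.png

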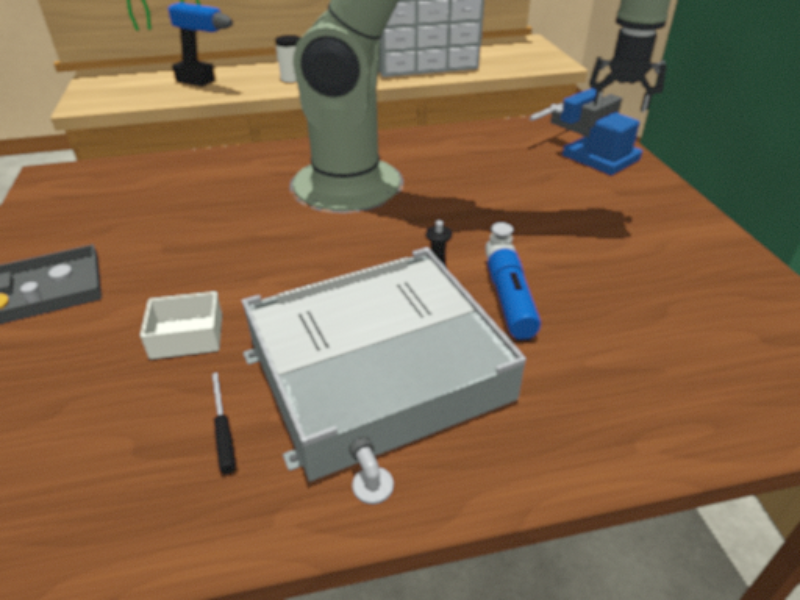

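View pics/d0.png

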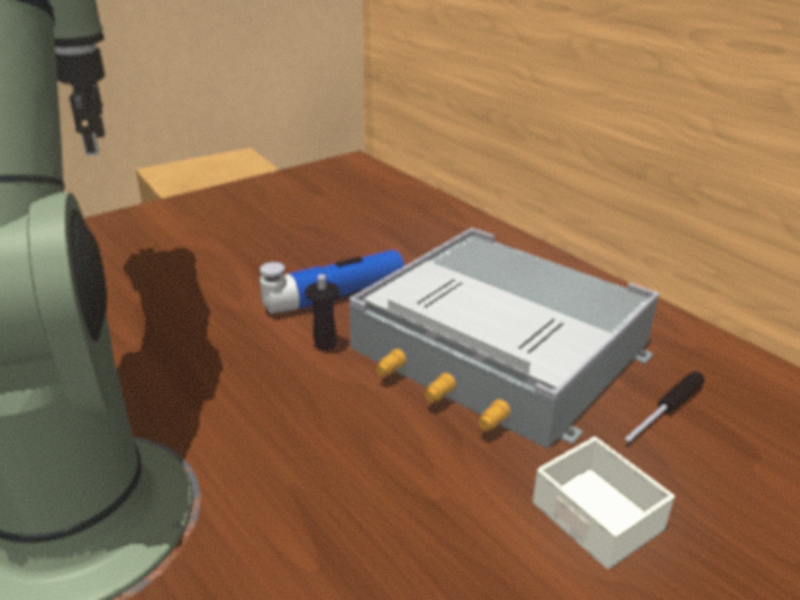

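The scene view shows the box with rail corners at about (428,252), (245,300), (520,357) and (305,437). The side view shows the lip's top edge running from (388,302) to (529,360), with the couplings towards the robot. I'll triangulate these points.

```bash
cat > h.py <<'E'
import numpy as np, cv2
from scipy.spatial.transform import Rotation as R
from workcell import bot
def ray(c,p,s=1.0):
    u,v=(np.array(p,float)+.5)/s-.5
    f=192/np.tan(np.radians(c["vfov"])/2)
    d=R.from_euler("xyz",c["attitude"]).apply([(u-c["cx"])/f,(v-c["cy"])/f,1])
    return np.array(c["eye"]),d/np.linalg.norm(d)
def plane(c,p,z,s=1.0):
    e,d=ray(c,p,s); return e+d*(z-e[2])/d[2]
def tri(c1,p1,c2,p2,s=1.0):
    a,d=ray(c1,p1,s);b,g=ray(c2,p2,s)
    t=np.linalg.lstsq(np.c_[d,-g],b-a,rcond=None)[0]
    P,Q=a+t[0]*d,b+t[1]*g
    return (P+Q)/2,np.linalg.norm(P-Q)
E
python3 - <<'E'
from h import *
np.set_printoptions(precision=4,suppress=True)
S=bot.calibration("scene");D=bot.calibration("side");k=1.5625
for n,a,b in [("FL",(428,251),(352,298)),("FR",(245,300),(552,390)),("RL",(521,357),(472,231)),("RR",(304,438),(657,293)),]:
    print(n,*tri(S,a,D,b,k),plane(S,a,.094,k),plane(D,b,.094,k))
a,b=plane(D,(388,302),.105,k),plane(D,(529,360),.105,k)
print("lip",a,b,(a+b)/2,np.linalg.norm(a-b),(b-a)/np.linalg.norm(b-a))
for p in [(287,377),(475,318)]: print("cover rear",plane(S,p,.085,k))
o=bot.observe();print(R.from_euler("xyz",o["tool_rot"]).as_matrix())
E
```

```text
FL [0.4672 0.0947 0.09  ] 0.0022471624282238136 [0.474  0.0921 0.094 ] [0.4639 0.091  0.094 ]
FR [ 0.5432 -0.2516  0.0935] 0.003274371444933848 [ 0.5451 -0.2529  0.094 ] [ 0.5427 -0.2501  0.094 ]
RL [0.7778 0.1615 0.0908] 0.0020410161646807804 [0.7799 0.161  0.094 ] [0.7726 0.1551 0.094 ]
RR [ 0.8599 -0.182   0.0936] 0.001755402354489177 [ 0.8598 -0.1812  0.094 ] [ 0.8592 -0.1833  0.094 ]
lip [0.491  0.0342 0.105 ] [ 0.5545 -0.1966  0.105 ] [ 0.5227 -0.0812  0.105 ] 0.2393037241770215 [ 0.2652 -0.9642  0.    ]
cover rear [ 0.7337 -0.1958  0.085 ]
cover rear [0.6681 0.1237 0.085 ]
[[-0.9107  0.4131 -0.0003]
 [ 0.4131  0.9107 -0.0009]
 [-0.0001 -0.001  -1.    ]]
```

```bash
cat > goal.py <<'E'
import sys
from h import *
x,y,z,yaw=map(float,sys.argv[1:5])
o=bot.observe();Q=R.from_euler("xyz",o["tool_rot"])
T=R.from_euler("xyz",[np.pi,0,yaw])
print("tool shift",np.round(Q.inv().apply(np.array([x,y,z])-o["position"]),4),"rot",np.round((Q.inv()*T).as_rotvec(),4),"q",np.round(o["qpos"],2))
E
echo '[0, -0.04, -0.035, 0, 0, 0, 0.18, 0, -0.08, -0.07, 0, 0, 0, 0.36, 0, -0.12, -0.105, 0, 0, 0, 0.54, 0, -0.16, -0.14, 0, 0, 0, 0.72, 0, -0.2, -0.175, 0, 0, 0, 0.9]' | python3 nudge.py; python3 goal.py 0.52 -0.08 0.25 0.216
```

```text
clock: 0.72
position: [0.3684, 0.3255, 0.2313]
tool_rot: [-3.141, -0.0, 1.81]
force: [-0.0, -0.3, -1.3]
grip_width: 0.0
finger_force: 0.0
tool shift [-0.4298  0.0513 -0.0188] rot [-2.0000e-04  1.0000e-04  1.5938e+00] q [-1.02  0.32  0.22  1.95 -0.09  0.88 -0.51]
```

```bash
echo '[0, -0.055, 0.006, 0, 0, 0, 0.18, 0, -0.11, 0.013, 0, 0, 0, 0.36, 0, -0.165, 0.02, -0.005, 0, 0, 0.54, 0, -0.22, 0.026, -0.01, 0, 0, 0.72, 0, -0.275, 0.033, -0.015, 0, 0, 0.9]' | python3 nudge.py; python3 goal.py 0.52 -0.08 0.25 0.216
```

```text
clock: 1.35
position: [0.467, 0.0667, 0.2465]
tool_rot: [-3.142, -0.0, 0.91]
force: [0.8, 0.6, 0.4]
grip_width: 0.0
finger_force: 0.0
tool shift [-0.0833  0.1319 -0.0035] rot [-2.000e-04 -2.000e-04  6.941e-01] q [-0.7   0.29  0.53  1.99 -0.18  0.91 -0.73]
```

```bash
echo '[0, -0.02, 0.033, 0, 0, 0, 0.17, 0, -0.04, 0.066, 0, 0, 0, 0.34, 0, -0.063, 0.1, 0, 0, 0, 0.52, 0, -0.083, 0.132, -0.003, 0, 0, 0.694, 0, -0.083, 0.132, -0.003, 0, 0, 0.694]' | python3 nudge.py
python3 - <<'E'
from h import *
c=bot.calibration("wrist");im=bot.grab_frame("wrist");cv2.imwrite("pics/w1.png",im);cv2.imwrite("pics/w1b.png",cv2.resize(im,(800,600)))
np.savez("w1.npz",**c);print(c)
E
```

```text
clock: 1.98
position: [0.5211, -0.0804, 0.2492]
tool_rot: [3.14, 0.0, 0.216]
force: [-1.0, -0.0, 0.1]
grip_width: -0.0001
finger_force: 0.0
{'vfov': 60.21203246287142, 'cx': 260.2668198808302, 'cy': 195.37231692743313, 'eye': array([ 0.58834812, -0.06460897,  0.39105807]), 'attitude': array([ 2.86164200e+00, -1.14272389e-03, -1.35508641e+00])}
```

View pics/w1b.png

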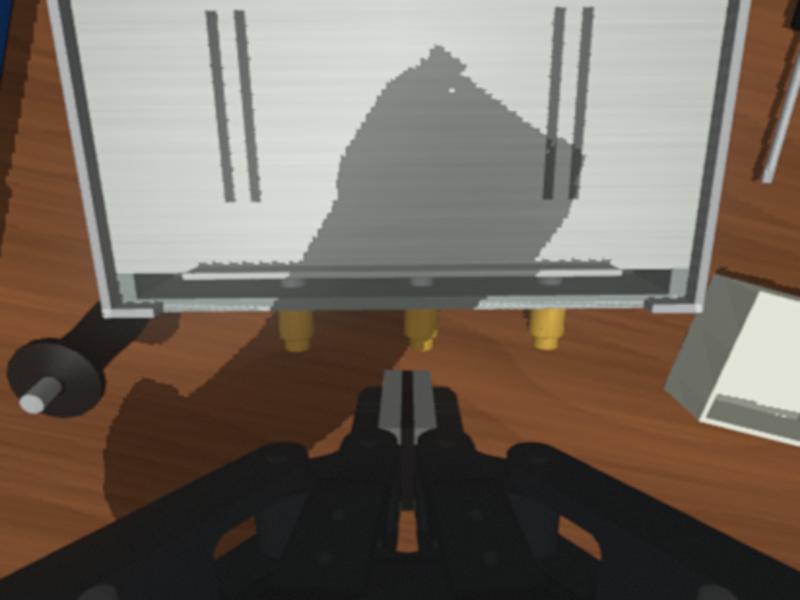

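The wrist view shows the lip's top edge from (183,275) to (622,272). The rail front corners are at (105,317) and (703,311), and there is a narrow gap in front of the lip.

Run:
```python
from h import *
np.set_printoptions(precision=4,suppress=True)
W=dict(np.load("w1.npz"));D=bot.calibration("side");S=bot.calibration("scene");k=1.5625
a,b=plane(W,(183,276),.105,k),plane(W,(622,272.5),.105,k)
d=b-a;print("lip",a,b,(a+b)/2,np.linalg.norm(d),"yaw",np.arctan2(d[0],-d[1]))
fl,fr=plane(W,(105,318),.094,k),plane(W,(703,312),.094,k)
d=fr-fl;print("box front",fl,fr,(fl+fr)/2,np.linalg.norm(d),"yaw",np.arctan2(d[0],-d[1]))
print("tri lip",tri(W,(183,276),D,(388,302),k),tri(W,(622,272.5),D,(529,360),k))
print("tri fl fr",tri(W,(105,318),D,(352,299),k),tri(W,(703,312),D,(552,389),k))
```

```text
lip [0.498  0.0449 0.105 ] [ 0.553  -0.1971  0.105 ] [ 0.5255 -0.0761  0.105 ] 0.24823409046484113 yaw 0.22360850674670735
box front [0.4586 0.0924 0.094 ] [ 0.539  -0.2576  0.094 ] [ 0.4988 -0.0826  0.094 ] 0.3591458472823167 yaw 0.22585319633793327
tri lip (array([0.4973, 0.0456, 0.0983]), np.float64(0.0042278788764665695)) (array([ 0.5534, -0.197 ,  0.1057]), np.float64(0.0006987983663506274))
tri fl fr (array([0.4608, 0.0894, 0.0958]), np.float64(0.004309608107324522)) (array([ 0.5394, -0.2534,  0.0995]), np.float64(0.0016424949523076787))
```

```bash
python3 goal.py 0.502 -0.0815 0.093 0.224; echo '[0, -0.019, -0.003, 0.04, 0, 0, -0.008, 0, -0.019, -0.003, 0.09, 0, 0, -0.008, 0, -0.019, -0.003, 0.13, 0, 0, -0.008, 0, -0.019, -0.003, 0.156, 0, 0, -0.008, 0, -0.019, -0.003, 0.156, 0, 0, -0.008]' | python3 nudge.py; python3 goal.py 0.502 -0.0815 0.093 0.224
```

```text
tool shift [-0.0188 -0.0014  0.156 ] rot [ 0.0005  0.0007 -0.0036] q [-0.49  0.43  0.71  1.86 -0.33  0.98 -0.98]
clock: 2.65
position: [0.5005, -0.0782, 0.0921]
tool_rot: [-3.14, 0.003, 0.232]
force: [-0.1, -0.3, 0.2]
grip_width: -0.0001
finger_force: 0.0
tool shift [ 0.0007  0.0036 -0.0009] rot [-0.0012  0.003   0.0077] q [-0.35  0.62  0.53  2.04 -0.53  0.62 -0.8 ]
```

```bash
echo '[0, 0.012, 0.003, 0, 0, 0, 0.008, 0, 0.03, 0.003, 0, 0, 0, 0.008, 0, 0.05, 0.003, 0, 0, 0, 0.008, 0, 0.07, 0.003, 0, 0, 0, 0.008, 0, 0.09, 0.003, 0, 0, 0, 0.008]' | python3 nudge.py; echo '[0, 0.012, 0, 0, 0, 0, 0, 0, 0.024, 0, 0, 0, 0, 0, 0, 0.034, 0, 0, 0, 0, 0, 0, 0.042, 0, 0, 0, 0, 0, 0, 0.046, 0, 0, 0, 0, 0]' | python3 nudge.py
```

```text
clock: 3.28
position: [0.5913, -0.0609, 0.0946]
tool_rot: [3.141, -0.001, 0.223]
force: [-2.6, -0.5, -1.2]
grip_width: 0.0002
finger_force: 1.5
clock: 3.9
position: [0.6351, -0.0514, 0.0942]
tool_rot: [3.141, -0.0, 0.222]
force: [-6.8, -0.7, 5.4]
grip_width: 0.0005
finger_force: 3.4
```

```bash
for i in 1; do echo '[0, 0.003, 0, 0, 0, 0, 0, 0, 0.006, 0, 0, 0, 0, 0, 0, 0.008, 0, 0, 0, 0, 0]' | python3 nudge.py; done; echo '[0, 0.002, 0, 0, 0, 0, 0, 0, 0.004, 0, 0, 0, 0, 0]' | python3 nudge.py
```

```text
clock: 4.28
position: [0.6426, -0.0498, 0.0941]
tool_rot: [3.141, 0.0, 0.222]
force: [-6.0, -1.2, 4.9]
grip_width: 0.0002
finger_force: 3.3
clock: 4.53
position: [0.6465, -0.0489, 0.0941]
tool_rot: [3.141, 0.0, 0.222]
force: [-5.8, -0.5, 5.5]
grip_width: 0.0004
finger_force: 3.1
```

```bash
echo '[0, 0.002, 0, 0, 0, 0, 0, 0, 0.004, 0, 0, 0, 0, 0]' | python3 nudge.py;echo '[0, 0.002, 0, 0, 0, 0, 0, 0, 0.003, 0, 0, 0, 0, 0]' | python3 nudge.py
```

```text
clock: 4.78
position: [0.6475, -0.049, 0.094]
tool_rot: [-3.141, 0.006, 0.221]
force: [-34.6, -4.6, 25.2]
grip_width: -0.0001
finger_force: 17.3
clock: 5.03
position: [0.6477, -0.0491, 0.0939]
tool_rot: [-3.139, 0.011, 0.22]
force: [-51.1, -4.6, 38.0]
grip_width: 0.0001
finger_force: 25.8
```

```bash
echo '[0, -0.03, 0, 0, 0, 0, 0, 0, -0.08, 0, -0.02, 0, 0, 0, 0, -0.12, 0, -0.06, 0, 0, 0, 0, -0.13, 0, -0.11, 0, 0, 0, 0, -0.13, 0, -0.155, 0, 0, 0]' | python3 nudge.py;echo '[0, 0, 0, 0, 0, 0, 0]' | python3 nudge.py
python3 - <<'E'
from h import *
c=bot.calibration("wrist");im=bot.grab_frame("wrist");cv2.imwrite("pics/w2b.png",cv2.resize(im,(800,600)))
np.savez("w2.npz",**c)
E
```

```text
clock: 5.65
position: [0.5263, -0.0761, 0.251]
tool_rot: [-3.141, -0.002, 0.221]
force: [1.9, 1.0, -1.0]
grip_width: 0.0005
finger_force: 0.0
clock: 5.78
position: [0.5283, -0.0759, 0.252]
tool_rot: [3.141, -0.007, 0.222]
force: [0.0, 0.0, -1.7]
grip_width: 0.0001
finger_force: 0.0
```

View pics/w2b.png

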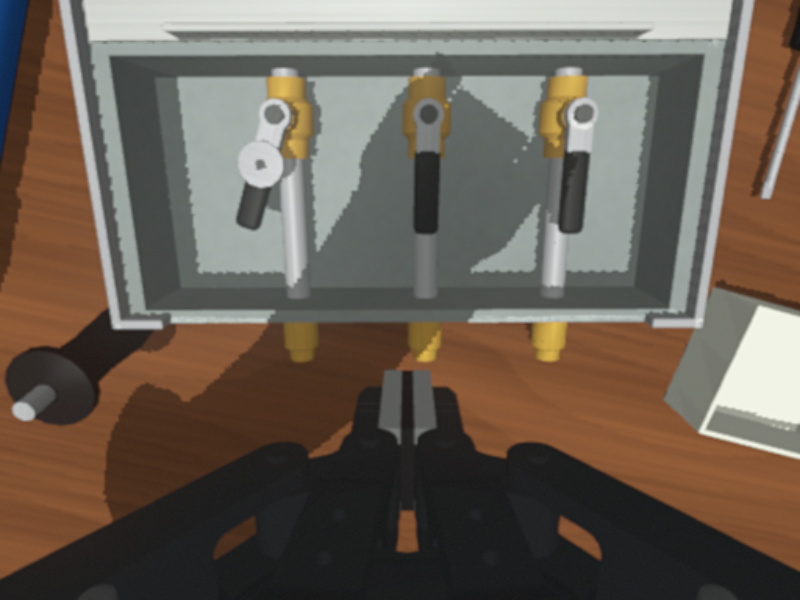

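The cover is back. The tagged lever is the left one: stem at (275,113), tag at (261,163), tip at about (247,226). The other two stems are at (428,113) and (582,112), and both of those levers are still open.

```bash
python3 - <<'E'
from h import *
np.set_printoptions(precision=4,suppress=True)
W=dict(np.load("w2.npz"));k=1.5625
for n,p,z in [("stem",(275,113),.067),("tag",(261,163),.0695),("tip",(247.5,228),.063),("stemM",(428,113),.067),("tipM",(426,233),.063),("stemR",(582,112),.067),("tipR",(571,233),.063),("FL",(113,328),.094),("FR",(703,325),.094)]: print(n,plane(W,p,z,k))
s,t=plane(W,(275,113),.067,k),plane(W,(247.5,228),.063,k)
d=(t-s)[:2];print(np.hypot(*d));
for y in(.22,.226):
    ux=np.array([np.cos(y),np.sin(y)]);uy=np.array([-ux[1],ux[0]]);print("th",np.arctan2(d@uy,-d@ux))
a=plane(W,(275,113),.067,k)-plane(W,(582,112),.067,k);print("stem yaw",np.arctan2(-a[0],a[1]),np.linalg.norm(a))
E
python3 goal.py 0.5 0 0.06 0.222
```

```text
stem [0.6039 0.0224 0.067 ]
tag [0.5738 0.0257 0.0695]
tip [0.5318 0.03   0.063 ]
stemM [ 0.6239 -0.0664  0.067 ]
tipM [ 0.5537 -0.0818  0.063 ]
stemR [ 0.6446 -0.1556  0.067 ]
tipR [ 0.5741 -0.1724  0.063 ]
FL [0.4592 0.0932 0.094 ]
FR [ 0.5401 -0.2573  0.094 ]
0.07251371275409095
th 0.32475671696446223
th 0.3307567169644622
stem yaw 0.22475610352505643 0.18260478800030583
tool shift [-0.0109 -0.0798  0.1901] rot [ 0.0001 -0.0038  0.0003] q [-0.5   0.44  0.72  1.85 -0.34  0.98 -0.97]
```

```bash
python3 goal.py 0.5423 -0.008 0.2 0.224; echo '[0, 0.02, -0.045, 0.015, 0, 0, 0, 0, 0.029, -0.063, 0.05, 0, 0, 0, 0, 0.029, -0.063, 0.05, 0, 0, 0]' | python3 nudge.py;python3 goal.py 0.5423 -0.008 0.059 0.224
```

```text
tool shift [ 0.0291 -0.0626  0.0502] rot [ 0.0001 -0.0038 -0.0017] q [-0.5   0.44  0.72  1.85 -0.34  0.98 -0.97]
clock: 6.2
position: [0.5399, -0.0064, 0.196]
tool_rot: [-3.141, 0.004, 0.224]
force: [-0.3, -0.8, 0.4]
grip_width: -0.0003
finger_force: 0.0
tool shift [0.0025 0.0021 0.1369] rot [-0.0003  0.0042  0.0003] q [-0.57  0.52  0.67  1.88 -0.41  0.88 -1.05]
```

```bash
echo '[0, 0.001, 0.002, 0.04, 0, 0, 0, 0, 0.001, 0.002, 0.08, 0, 0, 0, 0, 0.001, 0.002, 0.115, 0, 0, 0, 0, 0.001, 0.002, 0.136, 0, 0, 0, 0, 0.001, 0.002, 0.136, 0, 0, 0]' | python3 nudge.py; python3 goal.py 0.5423 -0.008 0.059 0.224
```

```text
clock: 6.82
position: [0.5419, -0.0109, 0.0619]
tool_rot: [3.141, 0.002, 0.22]
force: [0.0, -0.8, 0.8]
grip_width: 0.0005
finger_force: 0.0
tool shift [ 0.001  -0.0028  0.0029] rot [ 0.0003  0.0017 -0.0036] q [-0.44  0.71  0.5   1.96 -0.57  0.62 -0.91]
```

```bash
echo '[0, 0.002, -0.01, 0.003, 0, 0, 0, 0, 0.005, -0.021, 0.003, 0, 0, 0, 0, 0.006, -0.029, 0.003, 0, 0, 0, 0, 0.007, -0.036, 0.003, 0, 0, 0, 0, 0.01, -0.045, 0.003, 0, 0, 0]' | python3 nudge.py; python3 goal.py 0.5423 -0.008 0.059 0.224
```

```text
clock: 7.45
position: [0.5436, 0.0364, 0.0605]
tool_rot: [3.14, -0.003, 0.221]
force: [1.9, -6.7, 2.4]
grip_width: 0.0001
finger_force: 4.2
tool shift [-0.011   0.043   0.0016] rot [ 0.0017 -0.0029 -0.0026] q [-0.53  0.72  0.51  1.96 -0.58  0.61 -0.99]
```

```bash
echo '[0, 0.004, -0.008, 0, 0, 0, 0, 0, 0.01, -0.016, 0, 0, 0, 0, 0, 0.017, -0.022, 0, 0, 0, 0, 0, 0.022, -0.026, 0, 0, 0, 0, 0, 0.028, -0.03, 0, 0, 0, 0]' | python3 nudge.py; echo '[0, 0.004, -0.002, 0, 0, 0, 0, 0, 0.008, -0.004, 0, 0, 0, 0]' | python3 nudge.py; python3 goal.py 0.572 0.077 0.059 0.224
```

```text
clock: 8.07
position: [0.5628, 0.0722, 0.0597]
tool_rot: [3.141, 0.0, 0.222]
force: [-3.3, -4.8, -0.6]
grip_width: 0.0001
finger_force: 2.1
clock: 8.32
position: [0.5698, 0.0777, 0.0595]
tool_rot: [3.142, 0.0, 0.222]
force: [-4.2, -4.7, -1.0]
grip_width: 0.0001
finger_force: 2.0
tool shift [0.002  0.0012 0.0005] rot [ 0.      0.0003 -0.0021] q [-0.59  0.76  0.52  1.88 -0.58  0.67 -1.07]
```

```bash
echo '[0, 0.002, 0, 0, 0, 0, 0, 0, 0.004, 0, 0, 0, 0, 0]' | python3 nudge.py; echo '[0, 0.001, 0, 0, 0, 0, 0, 0, 0.002, 0, 0, 0, 0, 0]' | python3 nudge.py
```

```text
clock: 8.57
position: [0.5725, 0.0787, 0.0591]
tool_rot: [-3.14, 0.003, 0.222]
force: [-16.1, -2.4, 7.1]
grip_width: 0.0003
finger_force: 7.8
clock: 8.82
position: [0.5728, 0.0788, 0.0589]
tool_rot: [-3.14, 0.006, 0.222]
force: [-22.5, -1.9, 12.8]
grip_width: -0.0
finger_force: 11.7
```

The lever is hard against its stop, so I'll back off, go up and check.

```bash
echo '[0, -0.012, 0, 0, 0, 0, 0, 0, -0.02, 0, 0, 0, 0, 0, 0, -0.025, 0.01, -0.05, 0, 0, 0, 0, -0.04, 0.03, -0.1, 0, 0, 0, 0, -0.045, 0.07, -0.15, 0, 0, 0]' | python3 nudge.py;echo '[0, 0, 0.03, -0.04, 0, 0, 0, 0, 0, 0.03, -0.04, 0, 0, 0]' | python3 nudge.py
python3 - <<'E'
from h import *
np.set_printoptions(precision=4,suppress=True)
c=bot.calibration("wrist");im=bot.grab_frame("wrist");cv2.imwrite("pics/w3b.png",cv2.resize(im,(800,600)))
np.savez("w3.npz",**c)
E
```

```text
clock: 9.45
position: [0.5466, 0.0021, 0.2097]
tool_rot: [-3.141, -0.001, 0.224]
force: [1.0, 0.6, 1.1]
grip_width: -0.0002
finger_force: 0.0
clock: 9.7
position: [0.5551, -0.0299, 0.2509]
tool_rot: [3.141, -0.006, 0.219]
force: [-1.0, 1.1, -1.0]
grip_width: 0.0001
finger_force: 0.0
```

View pics/w3b.png

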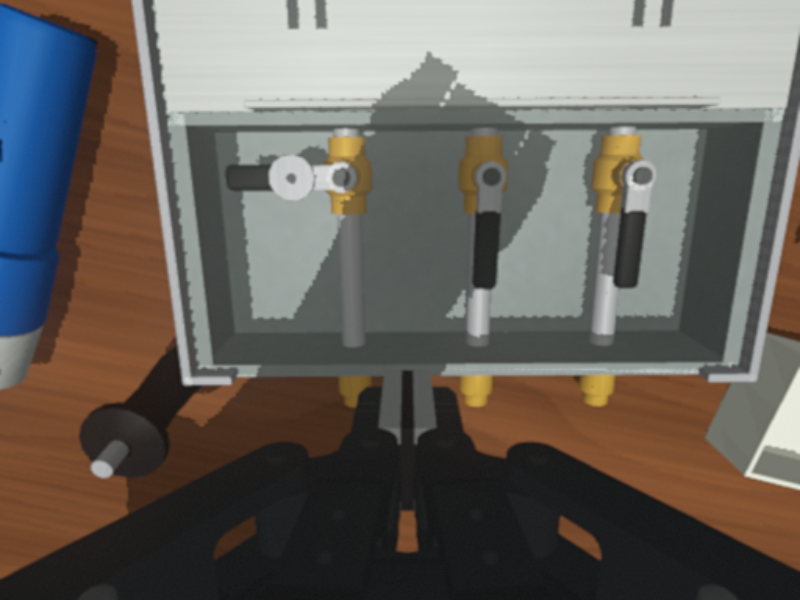

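The tagged lever lies square across its pipe, from (342,177) to (227,178), in line with the stem row. The other two levers are still along their pipes, and the cover is back. I'll hand it in.

```bash
python3 -c "
from workcell import bot
print(bot.job_done())"
```

```text
the job is handed in; nothing more can be done
None
```

The job is handed in after about 10 s of robot time: I slid the cover back to its stop and pushed the tagged (left) lever shut against its stop; the last picture shows the other two valves open, and I saw nothing on the bench moved.

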